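Hang the punch rack on its twin-stud bench stand and lock it

TASK

Hang the punch rack on the two headed studs of the bench stand, both keyholes at once, dropped fully home, and let go of it; then turn the stand's catch right over so that it lies level across the rack's top edge and the rack cannot lift off. The rail with the studs is only clamped by hand, at a different height each time, so feel for the studs and work gently, without forcing or knocking the stand, and leave the loupe, the cork block and the brush where they lie.

Things in the scene. Friction and masses are not known exactly. Their poses are not given: they have to be found in the camera images.
- stand: Bench stand, fixed: dark wooden base 100 x 270 x 16 mm, two slotted steel uprights at y = -105 and +105 mm, 150 mm high, and on their front a steel rail 240 mm wide, clamped by hand with two knobs behind. Origin on the table under the middle of the rail's front face; x points straight into the rail (front face = plane x 0), y to the left along it, z up.
- rail_mid (a point): Point of the stand at (0, 0, 124) mm, fixed to the stand, not to the rail: middle of the range of the stud height. The studs' common axis height is different every time, from 100 to 148 mm above the table, and not reported: feel (or see) it. The rail reaches from 44 mm below that axis to 18 mm above it and would slip in its clamps at 80 N: keep pushes and knocks below 25 N.
- stud_line_left (a point): Point of the stand at (-12, 60, 124) mm. The left stud's tip lies straight above or below it by up to 24 mm; the right stud is at y = -60 mm, same height. Each steel stud sticks out of the rail along -x: neck 7 mm in diameter, 7 mm long, then a round head 12 mm in diameter, 5 mm thick (x -12 to -7 mm; its front 2 mm chamfered).
- rack: Punch rack, loose, 0.26 to 0.4 kg, upright at the start. Origin: centre of its underside; x to its back, y to its left, z up: it hangs with axes parallel to the stand's. Beech block 170 mm (y), x -18.5 to 13.5 mm, 38 mm high, with short punches in it up to z 59 mm. Steel back plate, x 13.5 to 18.5 mm, full width, z 0 to 90 mm; its lower edge is flush with the block's underside.
- rack_grip (a point): Where to take the rack: middle of its flat beech grip tab, 14 mm thick along the rack's y, 26 mm wide along x, upright from the block to z = 104 mm. This point is at (-4, 0, 86) mm in the rack's frame, same axes.
- keyhole_left (a point): On the plate's back face, at (18.5, 60, 72) mm in the rack's frame: where the left stud's axis lies when the rack is fully home. The keyhole has a round entry 15 mm wide centred 14 mm below this point and narrows upwards to a slot 9 mm wide. Heads pass only through the entries; then the rack goes down 14 mm until the slots rest on the necks (2 mm play fore and aft).
- keyhole_right (a point): The same for the right stud: (18.5, -60, 72) mm in the rack's frame.
- catch (a joint): Angle (rad) of the steel turn button on the rail's left end; pivot at stand y +102 mm, 25 mm above the studs' axis. -0.4 to -0.65 at the start (open, leaning out to +y), 0 = straight up, 1.57 = turned to -y against its stop, level, 2 mm above a plate that is home. Friction holds it (about 1 N at the knob). Arm 10 mm wide, stand x -11 to -3 mm; finger knob 13 mm across, 37 mm from the pivot, forward to x -28 mm.
- loupe: Black eye loupe, loose bystander, 41 mm wide, 34 mm high; origin at its underside.
- cork_block: Cork block, loose bystander, 57 x 77 x 32 mm; origin at its underside.
- brass_brush: Wooden brush with brass bristles, loose bystander, 128 x 158 x 25 mm over all; origin at its underside.
Not all that is in view belongs to the job. Leave any purple look-alike of the rack alone.

How it is judged:
By the outcome, as a careful person would: the job done as asked, in the order asked, and still so for the second after the job is handed in, with the robot touching nothing.
It also fails if it takes over 66 s, if anything falls off the work surface, if the arm or the gripper's body presses on something with over 40 N, if the wrist force passes 120 N, or if a joint passes its speed limit or range.

ROBOT

A 6-joint arm with a two-finger parallel gripper is mounted at the origin on a cart in front of the work surface, level with it; the furniture and walls round the work are solid. World frame = base frame: x ahead of the robot, y to its left, z up, the work surface at z = 0. Lengths are in m, angles in rad, forces in N, time in s.
With the tool pointing down it reaches from about 0.275 to 0.85 m from the base axis. Payload 19 kg.
Tool frame: the origin (TCP) lies between the finger pads; the fingertips stand 22 mm ahead of it and the grasp point (between the pads) lies 3 mm ahead of it; z points along the fingers, y is the direction in which the jaws open and shut (so a half turn about z gives the same grasp; the last joint's range is limited). The gripper opens to 85 mm and grips with 20 to 120 N. Pads are 22 mm wide; open, the fingers measure 114 mm over their backs; the gripper's body (76 mm by 85 mm) begins 54 mm behind the grasp point. The pads swing forward as they close: fully open they stand 13 mm farther back than shut.
Start: joints at [1.094, 0.15, 1.437, -0, 1.554, -0.134], TCP at [0.193, 0.542, 0.253] pointing down, gripper open.
Joint ranges: [-2.8, 2.8], [-0.68, 2.1], [0.12, 2.68], [-1.39, 4.53], [0.16, 2.79], [-2.81, 2.81]. Speed limits (rad/s): [1.89, 1.89, 2.22, 3.01, 3.01, 3.01].

INTERFACE

Orientations are given as [roll, pitch, yaw] about the fixed x, y, z axes, in that order (R = Rz(yaw) Ry(pitch) Rx(roll)).
In Python, from bench import get_state, grab_frame, sign_off gives the robot as it stands.
- The arm moves only by the tool play_rows, never from a script. Its argument "plan" is text: rows parted by semicolons, each of 4 numbers parted by spaces: the shift along the tool's x, y, z in m, then the turn about the tool's z in rad. In form: tx ty tz yaw; .... A call has 1 to 10 rows; each row is the pose to reach, as a shift and turn from the pose commanded when the call began, along the tool's axes at that moment; what a row does not reach only later rows make up. A row lasts 1/8 s, in which the tool goes at most 62.5 mm and 10.7 degrees, less where a joint would pass 70% of its speed; a pose out of reach is approached as far as the arm can. A call with a gripper value outside its range is refused whole. "gripper" is the closure, from -1 (fully open) to 1 (shut), so that 0 is half open, set as the call begins (left out, the last holds). The fingers move at their own pace and stop on an object; the grip force is fixed at half the most. Time passes only in rows, so rows that repeat a pose let the fingers close. It gives the time, the measured TCP pose, the force and the opening at its end, in the units of the state.
- get_state(): the state, without advancing time (a new reading comes with each control period).
- grab_frame(name): name is "scene" or "side" or "wrist"; returns a dict with "pixels" (384x512x3 uint8, blue, green, red), "K" (3x3 intrinsics, pixels), "k1" (the pictures are not rectified: a ray, as slopes to the right and down, at radius r is drawn at 1 + k1 r^2 times it, then the intrinsics apply), "origin" and "rotation" of the camera in the world; the wrist camera has in their place "mount" (4x4, takes a point from camera to tool coordinates, whose origin is the TCP and whose axes are the flange's). Camera axes: x right, y down, z forward; pixel columns grow to the right and rows downward; lengths in m; the calibration is good to about 2 mm. A picture is of the moment at which its call begins: read the wrist's pose just before it. There is no depth.
- sign_off(): hands the job in, once; it reports no verdict.
The state is a dict: "clock": time; "joint_positions": joint angles; "qvel": joint speeds; "joint_torque": joint torques, N m; "eef_pos": TCP position; "orientation": TCP orientation; "force": force on the tool from outside, world axes, zero at the start; "ft_torque": the same for the moment, N m; "grip_width": opening from 0.0 (shut) to 1.0 (fully open).
Only numpy, scipy, OpenCV 4.12 (cv2) and the standard library are available. Lean on these libraries where they do the work, as an engineer would, in place of code of your own. Each camera call takes 0.05 s, during which the arm holds its last target. There are 200 camera calls.

## Working session

There is one attempt and no reset: what is moved stays moved. The work goes in short steps, Python scripts to look and compute and a tool call to move; the robot and the scene stay as the last step left them, time stands still between calls to the robot, and variables do not carry over. Pictures are saved under pics/ and viewed, about 8 in all and at most 12, crops included, and the job is handed in when it is done.

Besides the shell and the picture viewer there is one more tool, called after "Call:" as name(argument=value, ...) on one line, values as JSON. play_rows: Moves the arm, as the interface text tells. Its arguments: {"type":"object","properties":{"plan":{"type":"string"},"gripper":{"type":"number"}},"required":["plan"]}

```bash
ls; mkdir -p pics; cat > h.py <<'E'
import numpy as np, cv2
from bench import get_state, grab_frame
from scipy.spatial.transform import Rotation as Ro
def tool():
    s=get_state(); T=np.eye(4); T[:3,:3]=Ro.from_euler('xyz',s['orientation']).as_matrix(); T[:3,3]=s['eef_pos']; return T,s
def cam(name):
    T,s=tool(); f=grab_frame(name)
    if 'mount' in f:
        M=T@np.array(f['mount']); f['rotation']=M[:3,:3]; f['origin']=M[:3,3]
    f['rotation']=np.array(f['rotation']); f['origin']=np.array(f['origin']); f['K']=np.array(f['K'])
    return f
def ray(f,u,v):
    K=f['K'];k=f['k1']; d=np.array([(u-K[0,2])/K[0,0],(v-K[1,2])/K[1,1]]); p=d.copy()
    for _ in range(20): p=d/(1+k*(p@p))
    r=f['rotation']@np.array([p[0],p[1],1]); return f['origin'],r/np.linalg.norm(r)
def onz(f,u,v,z):
    o,r=ray(f,u,v); return o+r*(z-o[2])/r[2]
def proj(f,P):
    q=f['rotation'].T@(np.array(P)-f['origin']); p=q[:2]/q[2]; p=p*(1+f['k1']*(p@p)); K=f['K']
    return np.array([K[0,0]*p[0]+K[0,2],K[1,1]*p[1]+K[1,2]])
def tri(fs,uvs):
    A=np.zeros((3,3));b=np.zeros(3)
    for f,(u,v) in zip(fs,uvs):
        o,r=ray(f,u,v); M=np.eye(3)-np.outer(r,r); A+=M;b+=M@o
    P=np.linalg.solve(A,b); return P,[np.linalg.norm(proj(f,P)-np.array(uv)) for f,uv in zip(fs,uvs)]
E
python3 - <<'E'
from h import *
import pickle
F={n:cam(n) for n in('scene','side','wrist')}
pickle.dump(F,open('F0.pkl','wb'))
for n in F:
    print(n,F[n]['origin'].round(3),F[n]['rotation'][:,2].round(2),F[n]['K'][0,0],F[n]['k1'])
    cv2.imwrite(f'pics/{n}0.png',cv2.resize(F[n]['pixels'],(800,600),interpolation=cv2.INTER_CUBIC))
print(get_state())
E
```

```text
picsTraceback (most recent call last):
  File "<stdin>", line 6, in <module>
IndexError: too many indices for array: array is 1-dimensional, but 2 were indexed
```

```bash
python3 - <<'E'
import pickle
F=pickle.load(open('F0.pkl','rb'))
for n in F: print(n,F[n]['origin'],F[n]['rotation'],F[n]['K'],F[n]['k1'],F[n].get('mount'),[k for k in F[n]])
E
```

```text
scene [ 0.23397212 -0.94649871  0.87934542] [-2.21674522  0.02170374 -0.38987026] [[498.95340578   0.         256.02840507]
 [  0.         498.95340578 183.98783953]
 [  0.           0.           1.        ]] -0.10733317488492657 None ['pixels', 'K', 'k1', 'origin', 'rotation']
side [0.99042437 0.317487   1.08042515] [-2.6724759   0.00941819  2.25558279] [[378.65192935   0.         260.63707577]
 [  0.         378.65192935 198.47376723]
 [  0.           0.           1.        ]] -0.04908210190008312 None ['pixels', 'K', 'k1', 'origin', 'rotation']
wrist [0.12131617 0.56695209 0.37274957] [[ 0.33655851  0.89875822  0.28100183]
 [ 0.94166177 -0.32083725 -0.10166896]
 [-0.00121996  0.29882623 -0.95430676]] [[321.94312088   0.         260.94186377]
 [  0.         321.94312088 194.05178377]
 [  0.           0.           1.        ]] -0.04145363896625218 [[-4.44801015e-04 -9.54268015e-01 -2.98952098e-01  7.63131609e-02]
 [ 9.99999885e-01 -3.70590966e-04 -3.04924629e-04 -1.92941562e-04]
 [ 1.80190873e-04 -2.98952199e-01  9.54268070e-01 -1.19975870e-01]
 [ 0.00000000e+00  0.00000000e+00  0.00000000e+00  1.00000000e+00]] ['pixels', 'K', 'k1', 'mount', 'rotation', 'origin']
```

```bash
python3 - <<'E'
s=open('h.py').read()
s=s.replace("f['rotation']=np.array(f['rotation']); ","f['rotation']=np.array(f['rotation'])\n    if f['rotation'].ndim==1: f['rotation']=Ro.from_euler('xyz',f['rotation']).as_matrix()\n    ")
open('h.py','w').write(s)
E
python3 - <<'E'
from h import *
import pickle
F=pickle.load(open('F0.pkl','rb'))
for n in F:
    if F[n]['rotation'].ndim==1: F[n]['rotation']=Ro.from_euler('xyz',F[n]['rotation']).as_matrix()
    cv2.imwrite(f'pics/{n}0.png',cv2.resize(F[n]['pixels'],(800,600),interpolation=cv2.INTER_CUBIC))
pickle.dump(F,open('F0.pkl','wb'))
print(get_state())
E
```

```text
{'clock': 0.15, 'joint_positions': array([ 1.09397280e+00,  1.50861428e-01,  1.43786525e+00, -4.00301279e-05,
        1.55378382e+00, -1.33983268e-01]), 'qvel': array([-3.23388962e-06, -1.11610845e-03, -1.01726500e-03,  9.22378446e-04,
        3.62874222e-04,  1.01094981e-03]), 'joint_torque': array([ 1.85684868e-03, -7.13378477e+01, -5.71044588e+01, -1.06009827e-04,
        7.25817677e-03, -2.17505323e-05]), 'eef_pos': array([0.19323766, 0.54137995, 0.25282893]), 'orientation': array([-3.14067769e+00, -8.29431811e-05,  2.79875306e+00]), 'force': array([ 0.30681643,  1.18706179, -1.44977548]), 'ft_torque': array([ 0.02302964, -0.01848182, -0.00406795]), 'grip_width': 0.9989855365825977}
```

View pics/scene0.png

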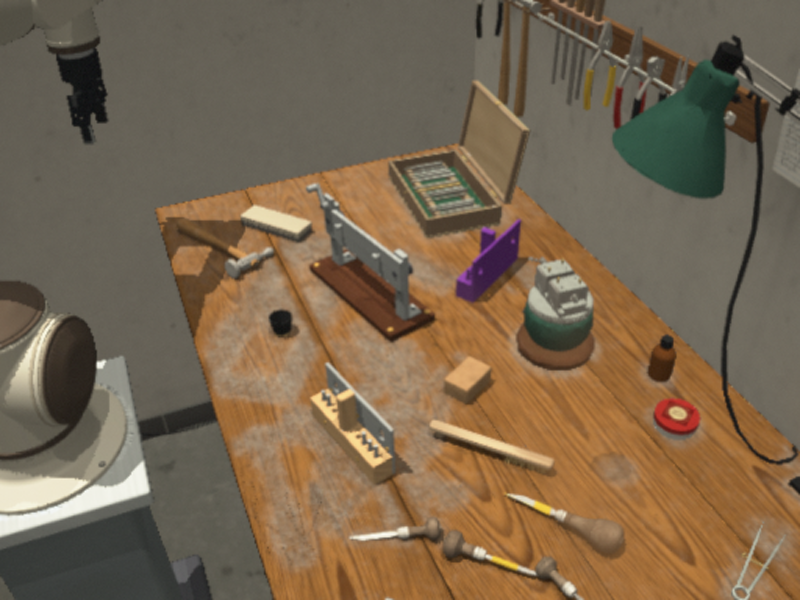

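View pics/side0.png

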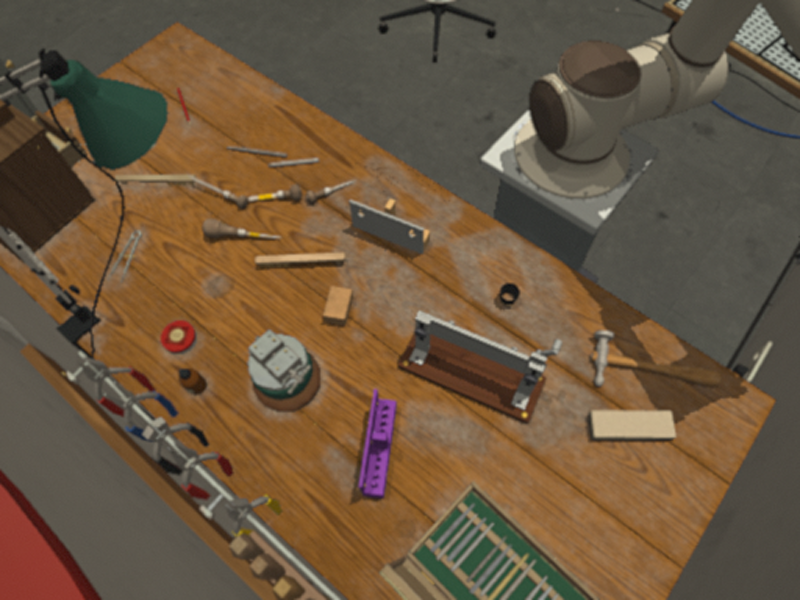

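```bash
python3 - <<'E'
from h import *
import pickle
F=pickle.load(open('F0.pkl','rb'))
a=F['scene']['pixels'][110:310,190:285]; b=F['side']['pixels'][115:275,215:365]
A=cv2.resize(a,None,fx=3,fy=3,interpolation=cv2.INTER_CUBIC);B=cv2.resize(b,None,fx=3.4,fy=3.4,interpolation=cv2.INTER_CUBIC)
c=np.zeros((600,285+510,3),np.uint8);c[:600,:285]=A;c[:544,285:]=B
cv2.imwrite('pics/c1.png',c)
E
```

```text
(no output)
```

View pics/c1.png

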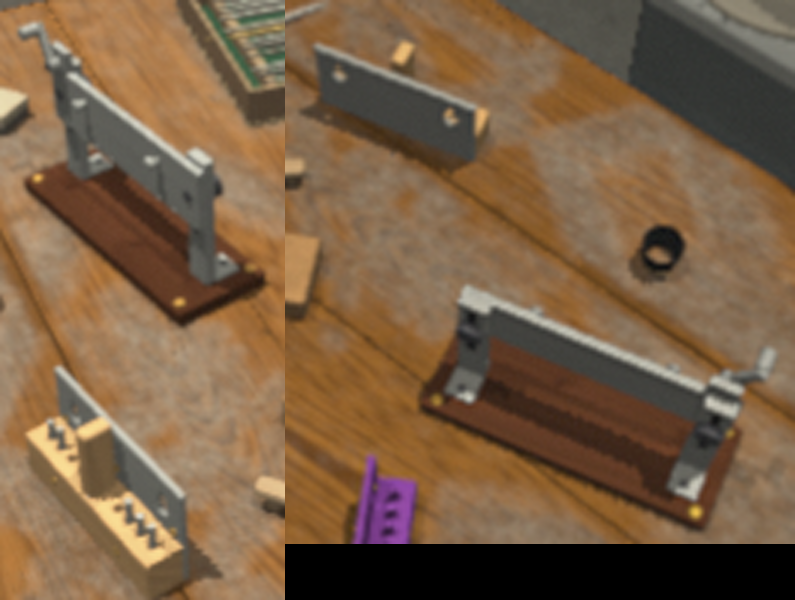

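```bash
python3 - <<'E'
from h import *
import pickle
F=pickle.load(open('F0.pkl','rb'));S,D=F['scene'],F['side']
s=lambda u,v:(190+u/3-.33,110+v/3-.33)
d=lambda u,v:(215+(u-285)/3.4-.35,115+v/3.4-.35)
np.set_printoptions(precision=4,suppress=True)
for n,a,b in [('plateL',(57,368),(475,108)),('plateR',(185,492),(317,46)),('pinFL',(38,178),(730,433)),('pinBR',(253,267),(436,400)),('studL',(76,107),(672,368)),('studR',(150,160),(537,310)),('knob',(30,32),(768,355))]:
    print(n,*tri([S,D],[s(*a),d(*b)]))
for a in[(38,178),(180,302),(253,267)]: print('S',onz(S,*s(*a),.016))
for a in[(436,400),(695,512),(730,433)]: print('D',onz(D,*d(*a),.016))
# rack block bottom
for a in[(57,368),(185,492)]: print('plate S',onz(S,*s(*a),.09))
for a in[(475,108),(317,46)]: print('plate D',onz(D,*d(*a),.09))
E
```

```text
plateL [ 0.4441 -0.0996  0.0891] [np.float64(0.27609211782130866), np.float64(0.20516854586661157)]
plateR [ 0.4854 -0.2612  0.0913] [np.float64(0.40544264199113167), np.float64(0.2657234890154665)]
pinFL [0.5326 0.2569 0.0152] [np.float64(0.18360118448565357), np.float64(0.18643880637410645)]
pinBR [0.6711 0.0371 0.0167] [np.float64(0.16767105358090936), np.float64(0.15366945853412717)]
studL [0.5622 0.1966 0.1265] [np.float64(0.2554933146085362), np.float64(0.26314907007557264)]
studR [0.5919 0.0814 0.1307] [np.float64(0.04467188337541397), np.float64(0.042485866211414404)]
knob [0.5368 0.2534 0.1848] [np.float64(0.8933974408207166), np.float64(0.9816482492741582)]
S [0.5327 0.2553 0.016 ]
S [0.5917 0.0183 0.016 ]
S [0.6718 0.0376 0.016 ]
D [0.6705 0.0371 0.016 ]
D [0.6109 0.2737 0.016 ]
D [0.5324 0.2572 0.016 ]
plate S [ 0.4434 -0.1     0.09  ]
plate S [ 0.4865 -0.2606  0.09  ]
plate D [ 0.4452 -0.0995  0.09  ]
plate D [ 0.4839 -0.2616  0.09  ]
```

Call:
play_rows(plan="-0.01 -0.015 0 0; -0.04 -0.05 0 0; -0.07 -0.09 0 0; -0.11 -0.13 0 0; -0.14 -0.18 0 0; -0.18 -0.22 0 0; -0.21 -0.265 0 0; -0.25 -0.31 0 0; -0.28 -0.35 0 0; -0.32 -0.4 0 0", gripper=-1)

```text
clock: 1.4
eef_pos: [0.3587, 0.0581, 0.2533]
orientation: [3.141, 0.001, 2.799]
force: [1.0, 0.2, -0.1]
grip_width: 0.997
```

Call:
play_rows(plan="-0.03 -0.04 0 -0.08; -0.06 -0.08 0 -0.16; -0.09 -0.12 0 -0.26; -0.12 -0.155 0 -0.36; -0.145 -0.18 0 -0.46; -0.155 -0.195 0 -0.54; -0.16 -0.2 0 -0.59; -0.16 -0.2 0 -0.59; -0.16 -0.2 0 -0.59")

```text
clock: 2.52
eef_pos: [0.4423, -0.1818, 0.2534]
orientation: [-3.141, -0.0, -2.896]
force: [0.5, -0.2, 0.2]
grip_width: 0.995
```

```bash
python3 - <<'E'
from h import *
f=cam('wrist'); T,s=tool()
print(s['clock'],s['eef_pos'],s['orientation'],s['force'])
P=f['pixels'].copy()
R=np.array([.4453,-.1853,0]);c,q=np.cos(.249),np.sin(.249)
X=np.array([c,q,0]);Y=np.array([-q,c,0]);Z=np.array([0,0,1])
for p in[(-11+0,-7,104),(-17,-7,104),(9,7,104),(9,-7,104),(-17,7,104),(18.5+0,85,90),(18.5,-85,90),(-18.5,85,38),(-18.5,-85,38)]:
    w=R+X*(p[0]+4)/1e3+Y*p[1]/1e3+Z*p[2]/1e3
    u=proj(f,w); cv2.circle(P,tuple(int(round(t)) for t in u),2,(0,0,255),-1)
cv2.imwrite('pics/w1.png',cv2.resize(P,(800,600),interpolation=cv2.INTER_CUBIC))
import pickle; pickle.dump(f,open('F1.pkl','wb'))
E
```

```text
2.575 [ 0.44242344 -0.18178071  0.25344013] [-3.14136758e+00  6.67351523e-05 -2.89521458e+00] [ 1.36282506 -0.0679152   0.64346163]
```

View pics/w1.png

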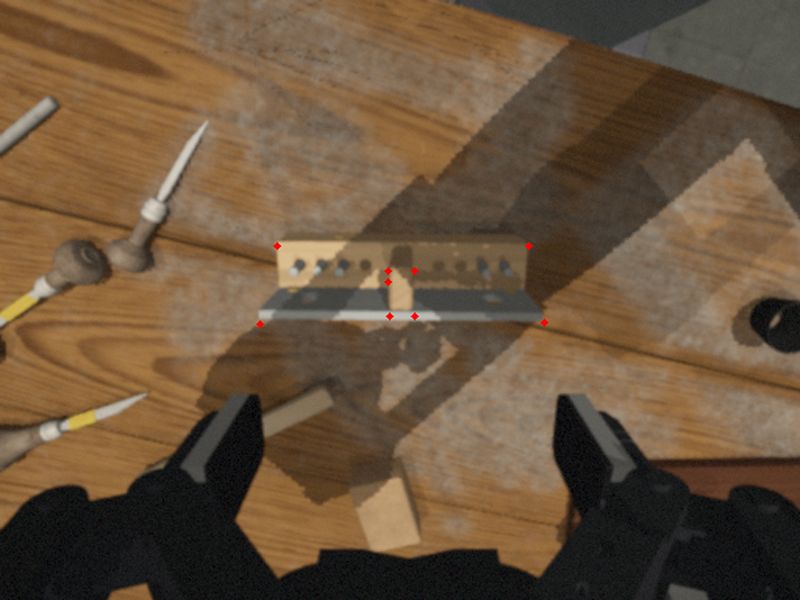

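Call:
play_rows(plan="0 -0.002 0.02 0; 0.001 -0.0045 0.05 0; 0.001 -0.0045 0.085 0; 0.001 -0.0045 0.115 0; 0.001 -0.0045 0.14 0; 0.001 -0.0045 0.155 0; 0.001 -0.0045 0.163 0; 0.001 -0.0045 0.164 0; 0.001 -0.0045 0.164 0")

```text
clock: 3.7
eef_pos: [0.4433, -0.1869, 0.09]
orientation: [-3.141, 0.001, -2.894]
force: [-0.3, 0.3, -0.3]
grip_width: 1.005
```

Call:
play_rows(plan="0 0 0 0; 0 0 0 0; 0 0 0 0; 0 0 0 0; 0 0 0 0; 0 0 0 0; 0 0 0 0; 0 0 0 0", gripper=1)

```text
clock: 4.7
eef_pos: [0.443, -0.1868, 0.0895]
orientation: [-3.141, 0.0, -2.894]
force: [0.6, -0.4, 4.7]
grip_width: 0.156
```

Call:
play_rows(plan="0 0 -0.005 0; 0 0 -0.015 0; 0 0 -0.035 0; 0 0 -0.06 0; 0 0 -0.085 0; 0 0 -0.11 0; 0 0 -0.125 0; 0 0 -0.13 0; 0 0 -0.13 0")

```text
clock: 5.82
eef_pos: [0.4429, -0.1867, 0.2189]
orientation: [3.141, -0.0, -2.894]
force: [0.5, 1.4, -4.0]
grip_width: 0.157
```

```bash
python3 - <<'E'
from h import *
import pickle
f=cam('wrist'); T,s=tool()
print(s['clock'],s['eef_pos'],s['orientation'],s['force'])
f['T']=T; pickle.dump(f,open('F2.pkl','wb'))
P=f['pixels'].copy()
# predicted in tool: grip pt = TCP + 3mm z ; rack x=-toolx, y=tooly, z=-toolz
for p in[(-17,-7,104),(9,7,104),(9,-7,104),(-17,7,104),(18.5,85,90),(18.5,-85,90),(13.5,85,90),(-18.5,85,38),(-18.5,-85,38)]:
    q=np.array([-(p[0]+4)/1e3,p[1]/1e3,.003-(p[2]-86)/1e3,1]); u=proj(f,(T@q)[:3]); print(p,u.round(1))
    cv2.circle(P,tuple(int(round(t)) for t in u),1,(0,0,255),-1)
A=cv2.resize(P,(800,600),interpolation=cv2.INTER_CUBIC)[:400]
S=pickle.load(open('F0.pkl','rb'))['scene']['pixels'][118:185,208:262]
D=pickle.load(open('F0.pkl','rb'))['side']['pixels'][195:240,262:365]
c=np.zeros((600,800,3),np.uint8);c[:400]=A
#c[400:,:]=0
B=cv2.resize(D,(450,197),interpolation=cv2.INTER_CUBIC);c[403:600,:450]=B
cv2.imwrite('pics/w2.png',c)
cv2.imwrite('pics/s2.png',cv2.resize(S,None,fx=8.5,fy=8.5,interpolation=cv2.INTER_CUBIC))
E
```

```text
5.875 [ 0.44276757 -0.18659243  0.21860156] [ 3.14098792e+00 -7.72008322e-04 -2.89439534e+00] [ 0.21633819 -0.36342132 -3.69887963]
(-17, -7, 104) [243.3 272.1]
(9, 7, 104) [279.7 329.3]
(9, -7, 104) [244.5 329.3]
(-17, 7, 104) [281.  272.1]
(18.5, 85, 90) [448.6 322.9]
(18.5, -85, 90) [ 75.2 323.1]
(13.5, 85, 90) [450.7 313.7]
(-18.5, 85, 38) [410.7 207.7]
(-18.5, -85, 38) [112.7 207.9]
```

View pics/w2.png

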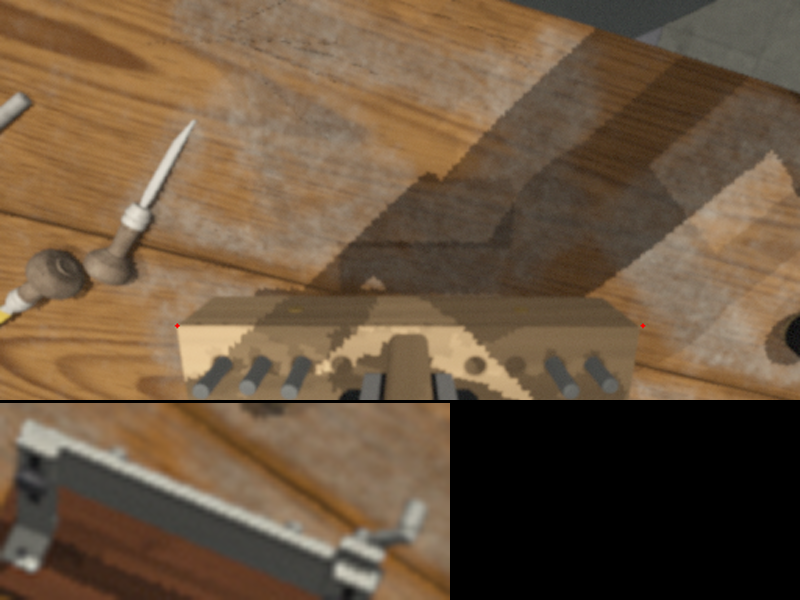

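View pics/s2.png

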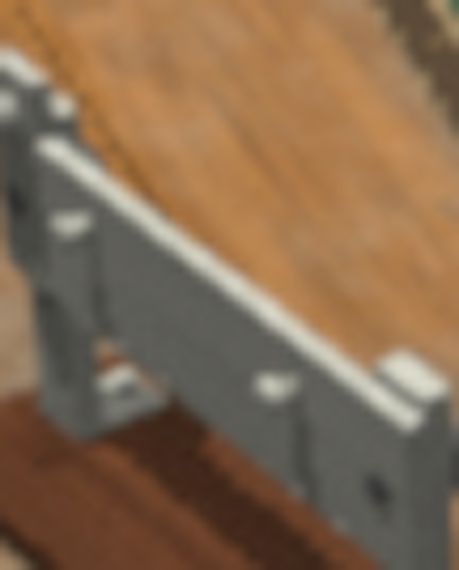

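```bash
python3 - <<'E'
from h import *
import pickle
np.set_printoptions(precision=4,suppress=True)
F=pickle.load(open('F0.pkl','rb'));S,D=F['scene'],F['side']
s=lambda u,v:(208+u/8.5-.44,118+v/8.5-.44)
d=lambda u,v:(262+u/4.37-.38,195+v/4.38-.38)
for n,a,b in [('L',(72,222),(295,124)),('R',(277,383),(120,50))]: print(n,*tri([S,D],[s(*a),d(*b)]))
# rail top edge: scene front line, side: intersect scene ray plane with side
# stand hypothesis from pins
th=.248; C=np.array([.6015,.1465]); 
X=np.array([np.cos(th),np.sin(th),0]);Y=np.array([-np.sin(th),np.cos(th),0])
# y coordinate of stud rays in front plane for stand x offset candidates
for n,a in [('L',(72,222)),('R',(277,383)),('railR',(412,422)),('railL',(42,150))]:
  for xo in(-.045,-.035,-.025,-.015):  # plane pos relative to base centre
    o,r=ray(S,*s(*a)); P0=np.r_[C,0]+X*xo; t=((P0-o)@X)/(r@X); p=o+r*t
    print(n,xo,'y %.4f z %.4f'%((p-P0)@Y,p[2]))
for n,a in [('railBackR',(22,36-3)),('studL',(295,124)),('studR',(120,50)),('r1',(150,66)),('r2',(300,140))]:
  for xo in(-.045,-.035,-.025,-.015):
    o,r=ray(D,*d(*a)); P0=np.r_[C,0]+X*xo; t=((P0-o)@X)/(r@X); p=o+r*t
    print('side',n,xo,'y %.4f z %.4f'%((p-P0)@Y,p[2]))
E
```

```text
L [0.5646 0.198  0.1311] [np.float64(0.2544321866465828), np.float64(0.26330147171572676)]
R [0.5928 0.0823 0.1313] [np.float64(0.3300129074398291), np.float64(0.3143585501564072)]
L -0.045 y 0.0203 z 0.1587
L -0.035 y 0.0374 z 0.1463
L -0.025 y 0.0544 z 0.1338
L -0.015 y 0.0715 z 0.1214
R -0.045 y -0.0931 z 0.1578
R -0.035 y -0.0780 z 0.1454
R -0.025 y -0.0628 z 0.1329
R -0.015 y -0.0477 z 0.1205
railR -0.045 y -0.1620 z 0.1815
railR -0.035 y -0.1481 z 0.1695
railR -0.025 y -0.1342 z 0.1575
railR -0.015 y -0.1202 z 0.1454
railL -0.045 y 0.0354 z 0.1783
railL -0.035 y 0.0527 z 0.1662
railL -0.025 y 0.0701 z 0.1541
railL -0.015 y 0.0874 z 0.1420
side railBackR -0.045 y -0.1369 z 0.0532
side railBackR -0.035 y -0.1324 z 0.0754
side railBackR -0.025 y -0.1280 z 0.0975
side railBackR -0.015 y -0.1235 z 0.1196
side studL -0.045 y 0.0590 z 0.0854
side studL -0.035 y 0.0592 z 0.1068
side studL -0.025 y 0.0594 z 0.1282
side studL -0.015 y 0.0597 z 0.1497
side studR -0.045 y -0.0654 z 0.0883
side studR -0.035 y -0.0625 z 0.1097
side studR -0.025 y -0.0596 z 0.1311
side studR -0.015 y -0.0566 z 0.1525
side r1 -0.045 y -0.0434 z 0.0830
side r1 -0.035 y -0.0409 z 0.1045
side r1 -0.025 y -0.0385 z 0.1260
side r1 -0.015 y -0.0360 z 0.1475
side r2 -0.045 y 0.0658 z 0.0652
side r2 -0.035 y 0.0659 z 0.0870
side r2 -0.025 y 0.0660 z 0.1089
side r2 -0.015 y 0.0661 z 0.1308
```

Call:
play_rows(plan="-0.005 0.01 0 0; -0.015 0.035 0 0; -0.03 0.07 0 0; -0.05 0.12 0 0; -0.07 0.16 0 0; -0.09 0.205 0 0; -0.105 0.245 0 0; -0.115 0.27 0 0; -0.12 0.282 0.005 0; -0.12 0.284 0.015 0")

```text
clock: 7.12
eef_pos: [0.4897, 0.1185, 0.2035]
orientation: [-3.141, -0.0, -2.893]
force: [0.1, -0.2, -3.6]
grip_width: 0.153
```

Call:
play_rows(plan="0 0 0.008 0; 0 0 0.018 0; 0 0 0.026 0; 0 0 0.029 0; 0 0 0.029 0; 0 0 0.029 0")

```text
clock: 7.88
eef_pos: [0.49, 0.118, 0.1756]
orientation: [-3.141, 0.001, -2.894]
force: [-0.2, -0.8, -2.7]
grip_width: 0.156
```

```bash
python3 - <<'E'
from h import *
import pickle
f=cam('wrist'); T,s=tool()
g=cam('scene'); pickle.dump((f,g,T),open('F3.pkl','wb'))
print(s['clock'],s['eef_pos'],s['orientation'],s['force'])
P=f['pixels'].copy();Q=g['pixels'].copy()
X=np.array([np.cos(.248),np.sin(.248),0]);Y=np.array([-X[1],X[0],0]);O=np.array([.587,.1428,0])
for y in(-.06,.06):
    w=O-.012*X+Y*y+np.array([0,0,.126]); u=proj(f,w);print(u); cv2.circle(P,tuple(int(round(t)) for t in u),1,(0,0,255),-1)
A=cv2.resize(P[240:],(800,225),interpolation=cv2.INTER_CUBIC)
c=np.zeros((600,800,3),np.uint8);c[:225]=A
B=cv2.resize(Q[105:215,175:290],None,fx=3.3,fy=3.3,interpolation=cv2.INTER_CUBIC);c[230:230+B.shape[0],:B.shape[1]]=B
h=cam('side');B=cv2.resize(h['pixels'][165:275,235:365],None,fx=3.2,fy=3.2,interpolation=cv2.INTER_CUBIC);c[230:230+B.shape[0],382:382+B.shape[1]]=B
cv2.imwrite('pics/w3.png',c)
E
```

```text
7.925 [0.4899637  0.1180141  0.17562052] [-3.14140598e+00  4.69858167e-04 -2.89438537e+00] [-0.22508238 -0.23028951 -2.09483746]
[171.74775705 354.07375084]
[352.19863113 353.81159493]
```

View pics/w3.png

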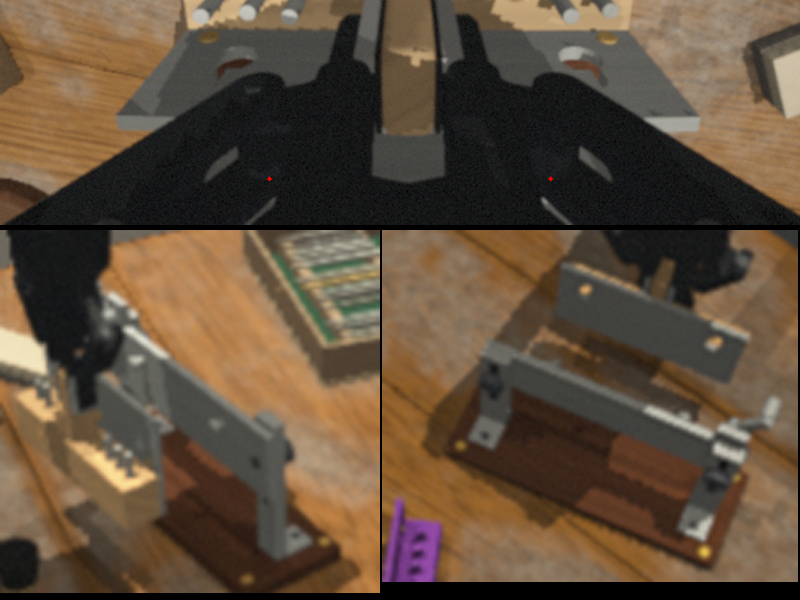

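```bash
python3 - <<'E'
from h import *
import pickle
f,g,T=pickle.load(open('F3.pkl','rb')); h=pickle.load(open('F0.pkl','rb'))['side']
for p in[(18.5,85,90),(18.5,-85,90),(18.5,-85,0),(18.5,85,0),(18.5,60,58),(18.5,-60,58),(13.5,-85,90),(-18.5,-85,38),(-18.5,-85,0)]:
    q=np.array([-(p[0]+4)/1e3,p[1]/1e3,.003-(p[2]-86)/1e3,1]); w=(T@q)[:3]
    a=proj(g,w);b=proj(h,w)
    print(p,'scene',((a-[175,105]+.35)*3.3+[0,230]).round(),'side',((b-[235,165]+.35)*3.2+[382,230]).round())
E
```

```text
(18.5, 85, 90) scene [ 44. 327.] side [750. 338.]
(18.5, -85, 90) scene [158. 418.] side [563. 264.]
(18.5, -85, 0) scene [165. 513.] side [557. 313.]
(18.5, 85, 0) scene [ 55. 417.] side [730. 383.]
(18.5, 60, 58) scene [ 64. 373.] side [715. 344.]
(18.5, -60, 58) scene [143. 438.] side [586. 293.]
(13.5, -85, 90) scene [152. 421.] side [565. 260.]
(-18.5, -85, 38) scene [122. 492.] side [575. 261.]
(-18.5, -85, 0) scene [125. 531.] side [572. 282.]
```

Call:
play_rows(plan="0 0 0.006 0; -0.01 0 0.013 0; -0.022 0 0.017 0; -0.034 0 0.0176 0; -0.044 0 0.0176 0; -0.052 0 0.0176 0; -0.055 0 0.0176 0; -0.055 0 0.0176 0; -0.055 0 0.0176 0")

```text
clock: 9.15
eef_pos: [0.5429, 0.1315, 0.1578]
orientation: [-3.142, -0.0, -2.894]
force: [-0.0, -0.9, -3.2]
grip_width: 0.154
```

Call:
play_rows(plan="-0.002 0 0 0; -0.004 0 0 0; -0.006 0 0 0; -0.008 0 0 0; -0.0095 0 0 0; -0.011 0 0 0; -0.012 0 0 0; -0.0125 0 0 0; -0.0125 0 0 0")

```text
clock: 10.28
eef_pos: [0.5553, 0.1345, 0.1577]
orientation: [-3.142, -0.0, -2.894]
force: [-0.2, 0.5, -2.7]
grip_width: 0.158
```

Call:
play_rows(plan="-0.001 0 0 0; -0.002 0 0 0; -0.003 0 0 0; -0.003 0 0 0; -0.003 0 0 0")

```text
clock: 10.9
eef_pos: [0.5582, 0.1353, 0.1577]
orientation: [-3.142, -0.0, -2.894]
force: [0.2, -0.9, -2.4]
grip_width: 0.154
```

Call:
play_rows(plan="-0.001 0 0 0; -0.002 0 0 0; -0.002 0 0 0; -0.002 0 0 0")

```text
clock: 11.4
eef_pos: [0.5601, 0.1357, 0.1577]
orientation: [-3.141, -0.0, -2.894]
force: [1.0, 0.8, -2.2]
grip_width: 0.155
```

Call:
play_rows(plan="-0.001 0 0 0; -0.002 0 0 0; -0.002 0 0 0; -0.002 0 0 0")

```text
clock: 11.9
eef_pos: [0.562, 0.1362, 0.1577]
orientation: [-3.142, -0.0, -2.894]
force: [-0.2, 0.6, -3.0]
grip_width: 0.159
```

Call:
play_rows(plan="-0.001 0 0 0; -0.002 0 0 0; -0.002 0 0 0; -0.002 0 0 0")

```text
clock: 12.4
eef_pos: [0.5626, 0.1364, 0.1578]
orientation: [-3.141, -0.004, -2.894]
force: [-16.8, -4.3, 6.7]
grip_width: 0.152
```

Call:
play_rows(plan="0.001 0 0 0; 0.0022 0 0 0; 0.0024 0 0 0; 0.0024 0 0 0")

```text
clock: 12.9
eef_pos: [0.5617, 0.1361, 0.1577]
orientation: [-3.141, 0.0, -2.894]
force: [0.0, -0.5, -2.3]
grip_width: 0.156
```

Call:
play_rows(plan="0 0 0.001 0; 0 0 0.002 0; 0 0 0.003 0; 0 0 0.003 0; 0 0 0.003 0")

```text
clock: 13.52
eef_pos: [0.5617, 0.1362, 0.1547]
orientation: [-3.142, -0.0, -2.894]
force: [0.5, -0.7, -2.0]
grip_width: 0.154
```

Call:
play_rows(plan="0 0 0.001 0; 0 0 0.002 0; 0 0 0.003 0; 0 0 0.004 0; 0 0 0.005 0; 0 0 0.006 0; 0 0 0.006 0; 0 0 0.006 0")

```text
clock: 14.52
eef_pos: [0.5617, 0.1362, 0.1487]
orientation: [-3.142, -0.0, -2.894]
force: [-0.1, 0.7, -2.4]
grip_width: 0.156
```

Call:
play_rows(plan="0 0 0.001 0; 0 0 0.002 0; 0 0 0.0025 0; 0 0 0.0025 0")

```text
clock: 15.02
eef_pos: [0.5616, 0.1361, 0.1461]
orientation: [-3.142, -0.0, -2.894]
force: [0.5, -0.0, -2.8]
grip_width: 0.156
```

Call:
play_rows(plan="0 0 0.0007 0; 0 0 0.0013 0; 0 0 0.002 0; 0 0 0.002 0; 0 0 0.002 0")

```text
clock: 15.65
eef_pos: [0.5617, 0.1362, 0.1442]
orientation: [-3.142, -0.0, -2.894]
force: [-0.7, -1.2, -0.2]
grip_width: 0.153
```

Call:
play_rows(plan="0 0 0.0005 0; 0 0 0.001 0; 0 0 0.001 0; 0 0 0.001 0")

```text
clock: 16.15
eef_pos: [0.5617, 0.1361, 0.1439]
orientation: [-3.141, 0.001, -2.894]
force: [-4.0, -1.1, 7.5]
grip_width: 0.157
```

Call:
play_rows(plan="0.0005 0 -0.0005 0; 0.0015 0 -0.0007 0; 0.002 0 -0.0007 0; 0.002 0 -0.0007 0")

```text
clock: 16.65
eef_pos: [0.5603, 0.1358, 0.1441]
orientation: [-3.142, 0.002, -2.894]
force: [7.4, 2.1, -1.2]
grip_width: 0.152
```

```bash
python3 - <<'E'
from h import *
g=cam('scene');h=cam('side')
import pickle; pickle.dump((g,h),open('F4.pkl','wb'))
c=np.zeros((460,800,3),np.uint8)
B=cv2.resize(g['pixels'][105:215,195:285],None,fx=4.1,fy=4.1,interpolation=cv2.INTER_CUBIC);c[:B.shape[0],:B.shape[1]]=B
B=cv2.resize(h['pixels'][175:275,255:365],None,fx=3.9,fy=3.9,interpolation=cv2.INTER_CUBIC);c[:B.shape[0],371:371+B.shape[1]]=B[:,:429]
cv2.imwrite('pics/w4.png',c)
E
```

```text
(no output)
```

View pics/w4.png

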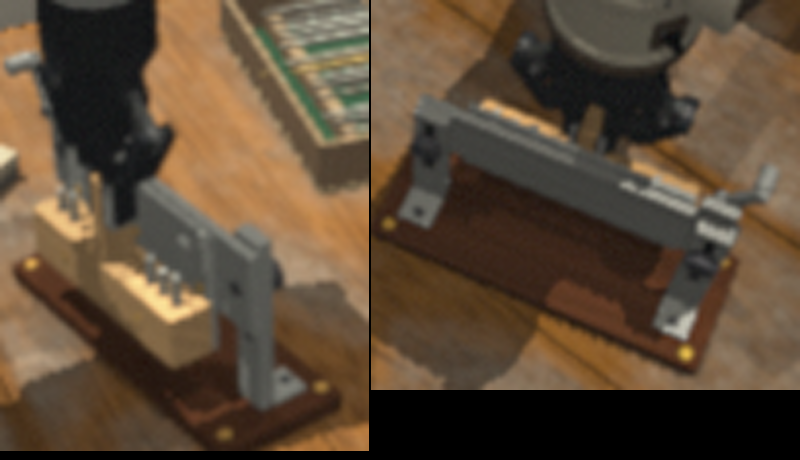

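Call:
play_rows(plan="-0.0008 0 0.0003 0; -0.0013 0 0.0005 0; -0.0013 0 0.0005 0")

```text
clock: 17.12
eef_pos: [0.5606, 0.1359, 0.1439]
orientation: [-3.141, -0.001, -2.894]
force: [-6.0, -1.1, 10.6]
grip_width: 0.153
```

Call:
play_rows(plan="0 0 0 0; 0 0 0 0; 0 0 0 0; 0 0 0 0; 0 0 0 0", gripper=0)

```text
clock: 17.75
eef_pos: [0.561, 0.136, 0.1433]
orientation: [-3.142, -0.0, -2.894]
force: [-0.2, -0.4, -0.2]
grip_width: 0.504
```

Call:
play_rows(plan="0 0 -0.005 0; 0 0 -0.015 0; 0 0 -0.03 0; 0 0 -0.05 0; 0 0 -0.075 0; 0 0 -0.1 0; 0 0 -0.12 0; 0 0 -0.13 0; 0 0 -0.13 0")

```text
clock: 18.88
eef_pos: [0.5611, 0.136, 0.2741]
orientation: [-3.141, 0.001, -2.894]
force: [-0.2, 0.1, -0.5]
grip_width: 0.503
```

Call:
play_rows(plan="0 0.01 0 0; 0 0.03 0 0; 0 0.06 0 0; 0 0.09 0 0; 0 0.12 0 0; 0.001 0.145 0 0; 0.001 0.16 0 0; 0.001 0.165 0 0; 0.001 0.165 0 0", gripper=1)

```text
clock: 20.0
eef_pos: [0.5196, 0.2957, 0.2732]
orientation: [-3.141, -0.0, -2.894]
force: [1.1, -0.1, 0.3]
grip_width: 0.0
```

Call:
play_rows(plan="0 0 0.01 0; 0 0 0.03 0; 0 0 0.05 0; 0 0 0.065 0; 0 0 0.076 0; 0 0 0.08 0; 0 0 0.08 0; 0 0 0.08 0")

```text
clock: 21.0
eef_pos: [0.5198, 0.2958, 0.194]
orientation: [3.142, 0.001, -2.894]
force: [-0.5, 0.3, -0.0]
grip_width: -0.003
```

```bash
python3 - <<'E'
from h import *
f=cam('wrist');g=cam('scene');T,s=tool()
print(s['eef_pos'],s['grip_width'],s['force'])
c=np.zeros((600,800,3),np.uint8)
B=cv2.resize(f['pixels'],(430,322));c[:322,:430]=B
B=cv2.resize(g['pixels'][95:215,185:275],None,fx=4.1,fy=4.1,interpolation=cv2.INTER_CUBIC);c[:B.shape[0],431:431+B.shape[1]]=B
cv2.imwrite('pics/w5.png',c)
E
```

```text
[0.51977879 0.29583405 0.1938833 ] 0.0010834702806288136 [-0.63098682  0.1486755   0.49505981]
```

View pics/w5.png

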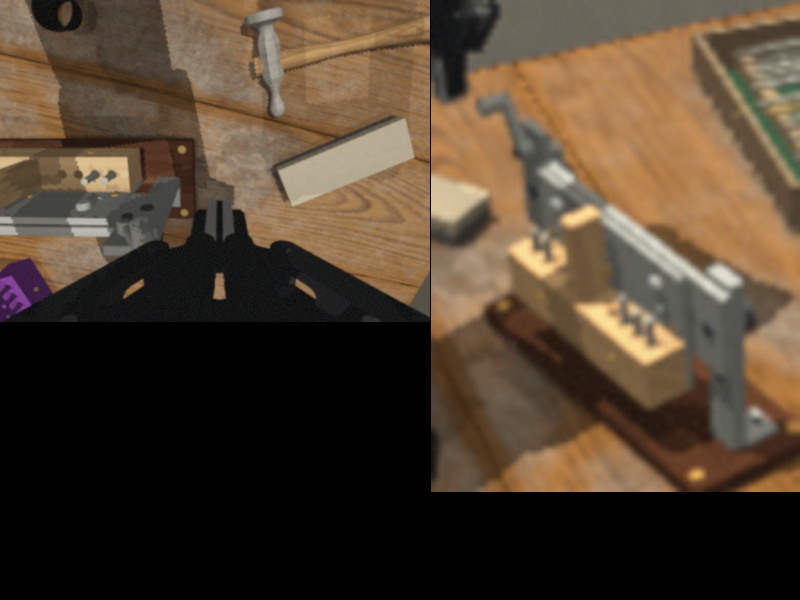

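Call:
play_rows(plan="0 -0.005 0 0; 0 -0.011 0 0; 0 -0.017 0 0; 0 -0.023 0 0; 0 -0.028 0 0; 0 -0.032 0 0; 0 -0.036 0 0; 0 -0.04 0 0; 0 -0.04 0 0")

```text
clock: 22.22
eef_pos: [0.5295, 0.2565, 0.1933]
orientation: [-3.141, -0.0, -2.895]
force: [-0.5, 0.5, 0.8]
grip_width: 0.003
```

Call:
play_rows(plan="0 -0.004 0 0; 0 -0.008 0 0; 0 -0.012 0 0; 0 -0.016 0 0; 0 -0.02 0 0; 0 -0.024 0 0; 0 -0.027 0 0; 0 -0.027 0 0")

```text
clock: 23.22
eef_pos: [0.5362, 0.2304, 0.1935]
orientation: [-3.141, 0.0, -2.895]
force: [0.8, -0.2, 1.4]
grip_width: -0.003
```

```bash
python3 - <<'E'
from h import *
f=cam('wrist');g=cam('scene');T,s=tool()
print(s['eef_pos'],s['grip_width'],s['force'])
c=np.zeros((492,800,3),np.uint8)
B=cv2.resize(f['pixels'],(430,322));c[:322,:430]=B
B=cv2.resize(g['pixels'][95:215,185:275],None,fx=4.1,fy=4.1,interpolation=cv2.INTER_CUBIC);c[:B.shape[0],431:431+B.shape[1]]=B
cv2.imwrite('pics/w6.png',c)
E
```

```text
[0.53611665 0.23060509 0.19347748] 0.0007232290691802087 [-0.12756036  0.2473926   0.37327625]
```

View pics/w6.png

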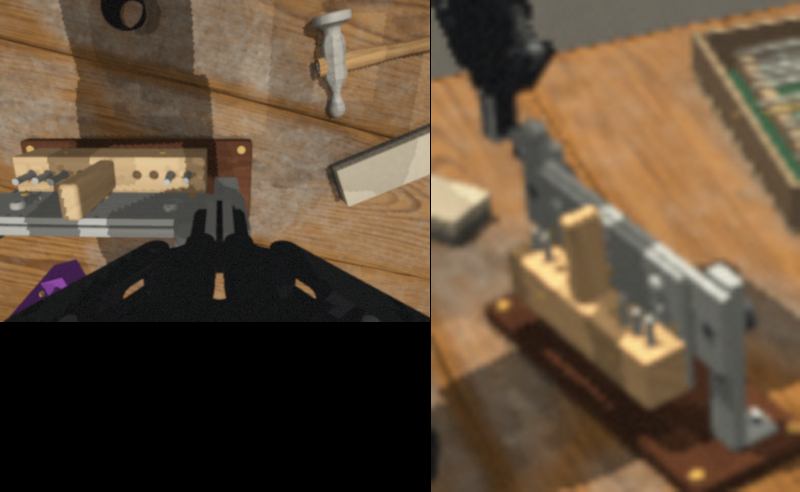

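```bash
python3 - <<'E'
from h import *
f=cam('wrist');T,s=tool()
X=np.array([np.cos(.248),np.sin(.248),0]);Y=np.array([-X[1],X[0],0]);O=np.array([.587,.1428,0])-.0025*X
p=np.array(s['eef_pos']);print('tool stand',(p-O)@X,(p-O)@Y)
for a in(-.6,-.5,-.4,0,.3,.6,.9):
    y=.102-.037*np.sin(a);z=.152+.037*np.cos(a)
    print(a,(proj(f,O-.028*X+Y*y+[0,0,z])*.84).round(),(proj(f,O-.011*X+Y*y+[0,0,z])*.84).round(), 'y z',round(y,4),round(z,4))
for dy in(-.0145,0,.0145): print('tip',dy,[(proj(f,(T@np.array([dx,dy,.022,1]))[:3])*.84).round() for dx in(.011,-.011)])
g=cv2.resize(f['pixels'],(430,322));H=cv2.cvtColor(g,cv2.COLOR_BGR2GRAY)
for r in range(170,246,5): print(r,H[r,180:256:4])
E
```

```text
tool stand -0.025251749866065105 0.09769559458292673
-0.6 [266. 220.] [265. 247.] y z 0.1229 0.1825
-0.5 [261. 222.] [260. 249.] y z 0.1197 0.1845
-0.4 [255. 224.] [254. 251.] y z 0.1164 0.1861
0 [228. 227.] [228. 254.] y z 0.102 0.189
0.3 [207. 225.] [208. 252.] y z 0.0911 0.1873
0.6 [190. 220.] [191. 247.] y z 0.0811 0.1825
0.9 [177. 214.] [178. 239.] y z 0.073 0.175
tip -0.0145 [array([195., 198.]), array([196., 232.])]
tip 0 [array([220., 198.]), array([220., 232.])]
tip 0.0145 [array([245., 198.]), array([244., 231.])]
170 [188 167  98 111 110 110  92  32  29  32  61  61  62  72  76  76  80  75
 116]
175 [195  91  66  85 111 121  84  42  33  40  68  67  69  68  77  78  76  77
 128]
180 [190 180 137 118 116 116  97  55  49  74  82  91  96  95  91  77  76  73
 125]
185 [181 175 139  91 111 112 103  55  51  69  69  82  92  93  94  75  75  71
 125]
190 [ 92  82  82  83  94  84  86  53  53  71  66  68  72  70  76  80  78  78
 137]
195 [ 72  70  74  78  71  72  70  71  72  73  72  72  72  71  69  73  85  79
 128]
200 [ 74  72  71  72  71  71  71  75  72  61  48  74  73  72  73  71  75  78
 128]
205 [ 70  72  69  69  70  69  71  77  75  54  18  76  77  59  72  73  72  74
 125]
210 [ 73  72  70  72  62  22  24  74  77  51  17  77  76  48  27  32  69  72
 123]
215 [ 70  71  72  68  24  24  22  76  73  49  20  77  76  59  24  19  41  78
 122]
220 [ 69  71  69  59  19  23  27  76  75  49  24  73  75  69  23  21  22 102
 135]
225 [ 75  75  76  46  22  22  31  74  77  49  19  74  76  69  20  21  21  73
 128]
230 [ 75  78  75  29  24  24  40  75  75  43  19  74  74  74  23  21  18  83
 133]
235 [ 76  77  72  23  23  19  26  22  70  47  23  77  40  23  24  22  25  48
 126]
240 [91 92 25 19 26 20 23 20 19 40 24 40 21 24 23 24 20 23 53]
245 [69 24 17 20 18 22 21 19 20 20 25 17 21 23 23 23 23 18 21]
```

Call:
play_rows(plan="0 -0.002 0 0; 0 -0.004 0 0; 0 -0.004 0 0; 0 -0.002 -0.01 0; 0 -0.002 -0.022 0; 0 -0.002 -0.034 0; 0 -0.015 -0.036 0; 0 -0.03 -0.036 0; 0 -0.032 -0.036 0; 0 -0.032 -0.036 0")

```text
clock: 24.62
eef_pos: [0.5439, 0.1993, 0.2291]
orientation: [3.142, -0.001, -2.895]
force: [0.1, -0.1, 0.5]
grip_width: -0.001
```

Call:
play_rows(plan="0 0 0.006 0; 0 0 0.012 0; 0 0 0.017 0; 0 0 0.022 0; 0 0 0.026 0; 0 0 0.03 0; 0 0 0.034 0; 0 0 0.038 0; 0 0 0.038 0")

```text
clock: 25.75
eef_pos: [0.545, 0.1953, 0.193]
orientation: [-3.133, 0.001, -2.897]
force: [-1.6, -42.0, 20.9]
grip_width: -0.001
```

Call:
play_rows(plan="0 0 -0.005 0; 0 0 -0.014 0; 0 0 -0.026 0; 0 0 -0.038 0; 0 0 -0.038 0; 0 0 -0.038 0")

```text
clock: 26.5
eef_pos: [0.5437, 0.1998, 0.229]
orientation: [-3.142, -0.0, -2.894]
force: [0.6, 0.2, 0.0]
grip_width: 0.004
```

```bash
python3 - <<'E'
from h import *
f=cam('wrist');g=cam('scene');h=cam('side');T,s=tool()
import pickle; pickle.dump((f,g,h,T),open('F7.pkl','wb'))
X=np.array([np.cos(.248),np.sin(.248),0]);Y=np.array([-X[1],X[0],0]);O=np.array([.587,.1428,0])-.0025*X
p=np.array(s['eef_pos']);print(p,s['force'],'tool stand',(p-O)@X,(p-O)@Y)
P=cv2.resize(f['pixels'],None,fx=2,fy=2,interpolation=cv2.INTER_CUBIC)
for a,c in((.6,(0,0,255)),(.9,(0,255,0)),(1.2,(255,0,0))):
    y=.102-.037*np.sin(a);z=.152+.037*np.cos(a)
    u=proj(f,O-.028*X+Y*y+[0,0,z])*2; cv2.circle(P,tuple(int(t) for t in u),2,c,-1)
W=P[330:690,360:800]
c=np.zeros((560,800,3),np.uint8);c[:360,:440]=W
B=cv2.resize(g['pixels'][100:190,195:275],None,fx=4.4,fy=4.4,interpolation=cv2.INTER_CUBIC);c[:B.shape[0],445:445+352]=B
B=cv2.resize(h['pixels'][190:240,265:365],None,fx=4,fy=4,interpolation=cv2.INTER_CUBIC);c[361:360+200,:400]=B[:199]
cv2.imwrite('pics/w7.png',c)
E
```

```text
[0.54371939 0.19975054 0.22888827] [-0.37192503 -0.46504205  0.2514621 ] tool stand -0.025477047801095127 0.06583205834874009
```

View pics/w7.png

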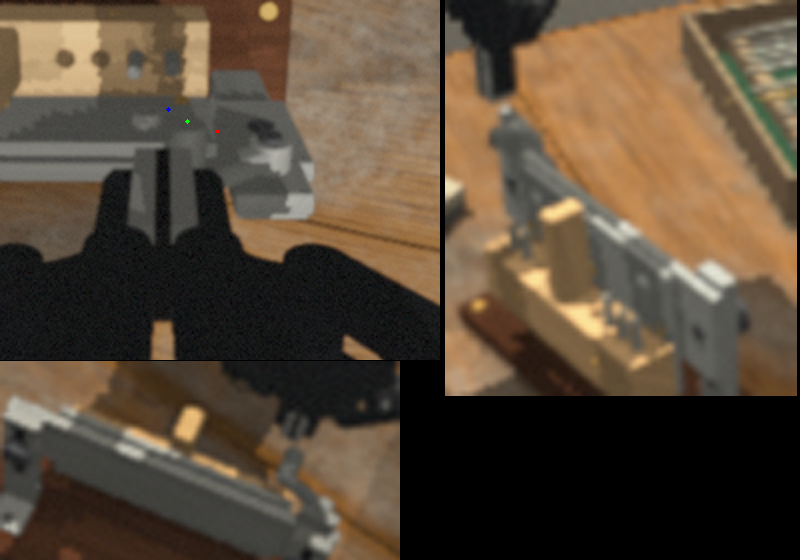

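```bash
python3 - <<'E'
from h import *
import pickle
f,g,h,T=pickle.load(open('F7.pkl','rb'))
X=np.array([np.cos(.248),np.sin(.248),0]);Y=np.array([-X[1],X[0],0]);O=np.array([.587,.1428,0])-.0025*X
for a in(0,.3,.5,.6,.7,.8,.9,1,1.2,1.57):
    y=.102-.037*np.sin(a);z=.152+.037*np.cos(a)
    v=[]
    for x in(-.028,-.011):
        w=O+x*X+Y*y+[0,0,z]; u=(proj(h,w)+.4-[265,190])*4+[0,361]; q=(proj(g,w)+.4-[195,100])*4.4+[445,0]; t=(proj(f,w)*2-[360,330]); v+=[u.round(),q.round(),t.round()]
    print(a,round(y,4),round(z,4),*v)
E
```

```text
0 0.102 0.189 [345. 456.] [465.  99.] [296. 141.] [336. 478.] [488.  91.] [292. 197.]
0.3 0.0911 0.1873 [329. 451.] [475. 108.] [255. 139.] [320. 473.] [497. 100.] [252. 194.]
0.5 0.0843 0.1845 [318. 449.] [481. 117.] [229. 135.] [309. 470.] [504. 108.] [227. 189.]
0.6 0.0811 0.1825 [313. 448.] [483. 121.] [217. 132.] [304. 470.] [506. 113.] [216. 186.]
0.7 0.0782 0.1803 [308. 448.] [486. 126.] [206. 129.] [299. 469.] [509. 118.] [205. 182.]
0.8 0.0755 0.1778 [303. 448.] [489. 131.] [196. 125.] [295. 469.] [512. 123.] [195. 178.]
0.9 0.073 0.175 [299. 448.] [491. 137.] [187. 122.] [290. 470.] [514. 128.] [187. 174.]
1 0.0709 0.172 [295. 449.] [493. 142.] [180. 118.] [286. 470.] [516. 134.] [179. 169.]
1.2 0.0675 0.1654 [289. 451.] [497. 154.] [168. 109.] [280. 472.] [520. 145.] [168. 160.]
1.57 0.065 0.152 [282. 458.] [501. 173.] [160.  94.] [273. 479.] [524. 164.] [160. 142.]
```

Call:
play_rows(plan="0 0.006 0 0; 0 0.013 0 0; 0 0.013 0.008 0; 0 0.013 0.016 0; 0 0.013 0.022 0; 0 0.013 0.026 0; 0 0.013 0.026 0")

```text
clock: 27.52
eef_pos: [0.5407, 0.2122, 0.2032]
orientation: [-3.141, -0.0, -2.895]
force: [0.1, -0.4, -0.5]
grip_width: -0.001
```

Call:
play_rows(plan="0 0 0.0015 0; 0 0 0.003 0; 0 0 0.004 0; 0 0 0.004 0")

```text
clock: 28.02
eef_pos: [0.5407, 0.2124, 0.1993]
orientation: [3.142, -0.0, -2.894]
force: [0.3, 0.3, 2.0]
grip_width: -0.0
```

Light contact (about 2 N); go on in small steps.

Call:
play_rows(plan="0 0 0.0015 0; 0 -0.0005 0.003 0; 0 -0.001 0.0045 0; 0 -0.001 0.0045 0")

```text
clock: 28.52
eef_pos: [0.5408, 0.2113, 0.1946]
orientation: [-3.142, -0.0, -2.894]
force: [0.1, -0.2, 1.2]
grip_width: 0.001
```

Call:
play_rows(plan="0 0 0.0015 0; 0 -0.0005 0.003 0; 0 -0.001 0.004 0; 0 -0.001 0.004 0")

```text
clock: 29.02
eef_pos: [0.5412, 0.2103, 0.1908]
orientation: [-3.142, -0.0, -2.894]
force: [-0.4, -0.7, 1.3]
grip_width: -0.001
```

Call:
play_rows(plan="0 -0.0005 0.0015 0; 0 -0.001 0.003 0; 0 -0.0015 0.004 0; 0 -0.0015 0.004 0")

```text
clock: 29.52
eef_pos: [0.5415, 0.2089, 0.1867]
orientation: [-3.142, -0.0, -2.894]
force: [0.1, -0.8, 1.0]
grip_width: -0.003
```

Call:
play_rows(plan="0 -0.0005 0.0015 0; 0 -0.001 0.003 0; 0 -0.001 0.004 0; 0 -0.001 0.004 0")

```text
clock: 30.02
eef_pos: [0.5418, 0.2079, 0.1827]
orientation: [-3.142, -0.0, -2.894]
force: [0.3, -0.9, 0.0]
grip_width: 0.001
```

Call:
play_rows(plan="0 0 0.0007 0; 0 0 0.0015 0; 0 0 0.0015 0; 0 0 0.0015 0")

```text
clock: 30.52
eef_pos: [0.5418, 0.208, 0.1814]
orientation: [-3.142, -0.0, -2.894]
force: [-0.5, -0.3, 1.1]
grip_width: -0.001
```

Call:
play_rows(plan="0 0 0.0007 0; 0 0 0.0015 0; 0 0 0.0015 0; 0 0 0.0015 0")

```text
clock: 31.02
eef_pos: [0.5418, 0.208, 0.1798]
orientation: [-3.142, -0.0, -2.894]
force: [-0.4, 0.1, 0.9]
grip_width: 0.001
```

Call:
play_rows(plan="0 0 0.0005 0; 0 0 0.001 0; 0 0 0.001 0; 0 0 0.001 0")

```text
clock: 31.52
eef_pos: [0.5419, 0.208, 0.1791]
orientation: [-3.141, 0.0, -2.894]
force: [-1.3, -0.8, 5.6]
grip_width: 0.001
```

Call:
play_rows(plan="0 0 0.0004 0; 0 0 0.0004 0; 0 0 0.0004 0")

```text
clock: 31.9
eef_pos: [0.5419, 0.208, 0.1788]
orientation: [-3.141, 0.0, -2.894]
force: [-0.5, -1.6, 7.4]
grip_width: 0.002
```

Call:
play_rows(plan="0 0 -0.004 0; 0 0 -0.015 0; 0 0 -0.04 0; 0 0 -0.07 0; 0.03 0.02 -0.1 0; 0.06 0.06 -0.12 0; 0.08 0.1 -0.13 0; 0.1 0.14 -0.13 0; 0.1 0.16 -0.13 0; 0.1 0.16 -0.13 0")

```text
clock: 33.15
eef_pos: [0.4056, 0.3395, 0.3086]
orientation: [-3.141, -0.0, -2.893]
force: [0.1, -0.4, -0.4]
grip_width: 0.001
```

```bash
python3 - <<'E'
from h import *
import pickle
f=cam('wrist');g=cam('scene');h=cam('side')
X=np.array([np.cos(.248),np.sin(.248),0]);Y=np.array([-X[1],X[0],0]);O=np.array([.587,.1428,0])-.0025*X
for a in(.9,1.2,1.4,1.57):
    y=.102-.037*np.sin(a);z=.152+.037*np.cos(a)
    w=O-.0195*X+Y*y+[0,0,z]; print(a,((proj(g,w)+.4-[195,95])*4.6).round(),((proj(h,w)+.4-[265,175])*4+[400,0]).round())
# bystander change since the start
F0=pickle.load(open('F0.pkl','rb'))
for n,c in(('scene',g),('side',h)):
    for nm,P in(('loupe',(0,0,0)),):pass
c=np.zeros((600,800,3),np.uint8)
B=cv2.resize(g['pixels'][95:205,195:281],None,fx=4.6,fy=4.6,interpolation=cv2.INTER_CUBIC);c[:B.shape[0],:395]=B[:,:395]
B=cv2.resize(h['pixels'][175:275,265:365],None,fx=4,fy=4,interpolation=cv2.INTER_CUBIC);c[:400,400:800]=B
d=h['pixels'];B=cv2.resize(d[150:275,150:365],None,fx=.9,fy=.9);c[405:405+B.shape[0],400:400+B.shape[1]]=B
cv2.imwrite('pics/w8.png',c)
D=cv2.absdiff(h['pixels'],F0['side']['pixels']).max(2); E=cv2.absdiff(g['pixels'],F0['scene']['pixels']).max(2)
print('side diff cork',(D[180:210,205:228]>40).mean(),'brush',(D[158:175,160:222]>40).mean(),'loupe',(D[178:200,315:335]>40).mean())
print('scene diff cork',(E[226:260,280:318]>40).mean(),'brush',(E[266:304,272:356]>40).mean(),'loupe',(E[195:216,170:190]>40).mean())
E
```

```text
0.9 [ 60. 161.] [695. 158.]
1.2 [ 66. 179.] [684. 161.]
1.4 [ 69. 190.] [680. 164.]
1.57 [ 70. 200.] [677. 168.]
side diff cork 0.0 brush 0.0 loupe 0.30454545454545456
scene diff cork 0.0 brush 0.0 loupe 0.40476190476190477
```

View pics/w8.png

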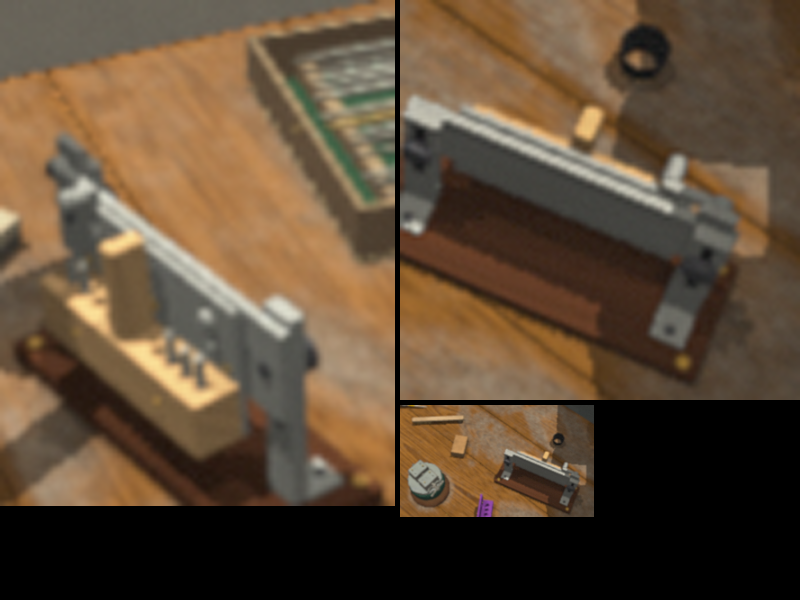

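```bash
python3 - <<'E'
from h import *
import pickle
F0=pickle.load(open('F0.pkl','rb'))
for n,(r0,r1,c0,c1) in(('scene',(192,220,165,195)),('side',(175,205,310,340))):
    out=[]
    for f in(F0[n],cam(n)):
        m=(f['pixels'][r0:r1,c0:c1].max(2)<42); ys,xs=np.nonzero(m); out.append((xs.mean().round(2),ys.mean().round(2),m.sum()))
    print(n,out)
E
```

```text
scene [(np.float64(14.41), np.float64(13.92), np.int64(157)), (np.float64(14.35), np.float64(13.77), np.int64(166))]
side [(np.float64(15.96), np.float64(11.8), np.int64(71)), (np.float64(16.32), np.float64(12.1), np.int64(79))]
```

The loupe has not moved; only the shadow over it changed. I'm handing in.

```bash
python3 -c "
from bench import *
print(sign_off(), get_state()['clock'])"
```

```text
the job is handed in; nothing more can be done
the job is handed in; nothing more can be done
```

I hung the beech rack on both studs, let go of it, and turned the catch right over until it reached its stop. The job was handed in at about 33 s of the 66 s allowed, with the arm clear of everything.

**Rack:** The studs' axis came out at about 127 mm, both from the images and by feel. The rack went in with no force until it touched the rail (17 N). It then dropped 14 mm freely onto the necks. A gentle pull back was resisted at about 7 N, so the heads have caught. After release the pictures show it hanging level, with the one head I could make out poking through its keyhole.

**Catch:** The knob met its stop at about 7 N. In the last side view it sits within 2–3 pixels (enlarged crop) of where the level position should appear. In the scene view it is only roughly visible. The fingertips ended about 1.7 mm lower at the stop than I had calculated, which I put down to measurement error.

**What went wrong:** My first press on the knob came down on the wrong side of it and jammed. The force read about 47 N, mostly sideways, which is above the 25 N you asked for but below the 80 N at which the rail slips. I backed off at once and redid it at 1–2 N until the stop. Later pictures show no sign that the rail moved, but I did not measure its height again.

**Bystanders:** The cork block and brush show no change in the images. The loupe's outline is within 0.4 pixel of where it was at the start; only the shadow on it changed.

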